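# Grease the potter's wheel bearing with a push-type grease gun

## Robot

A 6-joint arm with a two-finger parallel gripper is mounted at the origin on the work surface. World frame = base frame: x ahead of the robot, y to its left, z up, the work surface at z = 0. Lengths are in mm, angles in rad, forces in N, time in s.
With the tool pointing down it reaches from about 275 to 875 mm from the base axis. Payload 12.5 kg.
Tool frame: the origin (TCP) lies between the finger pads; the fingertips stand 19 mm ahead of it and the grasp point (between the pads) is the TCP; z points along the fingers, y is the line along which they close (so a half turn about z gives the same grasp; the last joint's range is limited). The gripper opens to 85 mm and grips with 20 to 120 N. Pads are 22 mm wide; open, the fingers measure 114 mm over their backs; the gripper's body (76 mm by 85 mm) begins 54 mm behind the grasp point. The pads swing forward as they close: fully open they stand 13 mm farther back than shut.
Start: joints at [1.132, 0.351, 1.652, -0, 1.139, -0.085], TCP at [190.524, 515.931, 250.29] pointing down, gripper open.
Joint ranges: [-2.75, 2.75], [-0.79, 2.1], [0.01, 2.65], [-1.57, 4.71], [0.07, 3.14], [-2.87, 2.87]. Speed limits (rad/s): [2.22, 2.22, 2.79, 3.14, 3.14, 3.14].

## Interface

Orientations are given as a unit quaternion [w, x, y, z].
In Python, from bench import arm, imaging gives the robot as it stands.
- The arm moves only by the tool servo_tool, never from a script. Its arguments are lists of equal length, an entry for each row: "offset": the shift along the tool's x, y, z as a fraction of full scale, a list of three; "rot": the turn, a rotation vector about the tool's x, y, z as a fraction of full scale, a list of three; "jaw": the opening, from 0 (shut) to 1 (fully open). A call has 1 to 8 rows; each row is the pose to reach, as a shift and turn from the pose commanded when the call began, along the tool's axes at that moment, turning the shorter way round; what a row does not reach only later rows make up. Full scale, the value 1, is 0.1 m for a shift and pi rad for a turn. A row lasts 1/8 s, in which the tool goes at most 62.5 mm and 10.7 degrees, less where a joint would pass 70% of its speed; a pose out of reach is approached as far as the arm can. A call with a number of a shift or a turn outside -1 to 1 is refused whole. A call with a gripper value outside its range is refused whole. The fingers move at their own pace and stop on an object; "squeeze" is the grip in N (left out, the last holds). Time passes only in rows, so rows that repeat a pose let the fingers close. It gives the time, the measured TCP pose, the force, the opening and the grip force at its end, in the units of the state.
- arm.get_state(): the state, without advancing time (a new reading comes with each control period).
- imaging.read_camera(name): name is "side" or "top" or "wrist"; returns a dict with "img" (384x512x3 uint8, blue, green, red), "camera_matrix" (3x3 intrinsics, pixels), "xyz" and "attitude" of the camera in the world; the wrist camera has in their place "T_tool_cam" (4x4, takes a point from camera to tool coordinates, whose origin is the TCP and whose axes are the flange's). Camera axes: x right, y down, z forward; pixel columns grow to the right and rows downward; lengths in mm; the calibration is good to about 2 mm. A picture is of the moment at which its call begins: read the wrist's pose just before it. There is no depth.
- arm.hand_in(): hands the job in; it is judged then, once.
The state is a dict: "time_s": time; "qpos": joint angles; "qd": joint speeds; "joint_torque": joint torques, N m; "position": TCP position; "eef_rot": TCP orientation; "wrist_force": force on the tool from outside, world axes, zero at the start; "wrist_torque": the same for the moment, N m; "opening": finger opening in mm; "finger_force": force on a finger pad.
Only numpy, scipy, OpenCV 4.12 (cv2) and the standard library are available. Lean on these libraries where they do the work, as an engineer would, in place of code of your own. Each camera call takes 0.05 s, during which the arm holds its last target. There are 200 camera calls.

## Task

Take the small push-type grease gun out of its wooden stand and press its coupler squarely onto the leaning grease nipple of the wheel bearing until it snaps on fully home. Then keep pushing along the nipple until the spring-loaded coupler is pushed well over half of its 12 mm stroke into the gun, and finish like that: still gripping the gun and holding it pressed against its spring. Leave the cup, the jar and the spatula where they are.

Things in the scene. Friction and masses are not known exactly. Their poses are not given: they have to be found in the camera images.
- gun: Loose push-type grease gun, 0.3 to 0.5 kg, hanging upright in its stand, nose down, any yaw. Origin: centre of its flange's underside; +z along the gun away from the nose. z 0 to 5 mm: dark round flange, 48 mm wide; 5 to 64: grip; 0 to -30: steel barrel, 34 mm wide; -30 to -44: bare 14 mm stem; -44 to -72: brass coupler sleeve, 28 mm outside.
- gun_grip (a point): Middle of the gun's grip, on its axis, 35 mm from the gun's origin along +z. The grip is an aluminium hexagon, 27 mm across flats, from z 5 to 60 mm of the gun, with a low 22 mm cap to 64 mm. The normals of its flats lie at 0, 60 and 120 degrees from the gun's x axis, about its z.
- mouth (a point): Centre of the coupler's open mouth, on the gun's axis, 72 mm below the gun's origin while the coupler is out; moves with the coupler; axes as the gun's. Bore 21 mm wide, 19 mm deep, flat bottom. Four spring jaws (beads) stand into it 4 mm above the mouth; they give way over the nipple's head at about 7 N of push, then snap in behind it.
- coupler (a joint): How far the spring-loaded coupler is pushed into the gun, m: 0 = fully out (at the start), 0.012 = fully in. The spring needs about 9 N before it moves and 0.8 N more per mm (about 15 N at 8 mm), so the coupler snaps onto the nipple before the spring gives.
- nipple: Fixed steel grease nipple: 16 mm ball head on an 11 mm neck; a 20 mm hexagonal foot begins 16 mm below the head's centre. Origin: centre of the ball head, 110 mm above the table; +z points out along its axis, leaning 30 degrees from vertical to the bearing's -x. With the coupler fully home its mouth is 11 mm below the origin on this axis and the gun's +z matches it.
- bearing: Grey pillow-block bearing of a potter's wheel, fixed on a plywood board of 200 x 160 x 18 mm (x, y, z); housing 72 mm across, 40 mm thick, top 94 mm up; steel shaft stub, 25 mm thick, 150 mm long, along y, its axis 58 mm up. Origin: centre of the board's underside; its front, with the nipple, is -x. It stands left or right of the robot, the stand on the other side.
- stand: Wooden block, 100 x 100 mm, 90 mm high, fixed, with a vertical through hole of 40 mm diameter in its middle in which the gun hangs by its flange. Origin: centre of its underside; the gun's origin starts 90 mm above it.
- cup: Terracotta cup, 76 mm wide, 85 mm high, loose, standing on the table; to be left alone. Origin: centre of its underside.
- jar: Closed jar, 66 mm wide, 100 mm high, loose, standing on the table; to be left alone. Origin: centre of its underside.
- spatula: Spatula, 190 mm long, lying on the table along its x axis; to be left alone. Origin: near its middle, at its underside.

How it is judged (in metres and radians):
On the way, in this order (a step that is already met when the one before it is completed fails the run):
1. the gun is lifted clear of the stand in the gripper (z of gun in the frame of stand above 0.17 m and contact force between the fingers and gun above 3 N), for 0.2 s.
2. the coupler has snapped over the nipple's head (z of mouth in the frame of nipple below -0.0075 m and distance between mouth and nipple below 0.0145 m and angle between the z axis of gun and the z axis of nipple, either way round below 0.17 rad).
At the end, for the whole second after the job is handed in: Coupler snapped on (mouth 9 mm or more below the ball head's centre along the nipple, within 14.5 mm of it), gun within 0.14 rad of the nipple's axis, coupler pushed in over 6 mm, over 9 N on the nipple, over 10 N of grip, stand not touched (z of mouth in the frame of nipple below -0.009 m and distance between mouth and nipple below 0.0145 m and angle between the z axis of gun and the z axis of nipple, either way round below 0.14 rad and value of joint coupler above 0.006 m and contact force between gun and nipple above 9 N and contact force between the fingers and gun above 10 N and contact force between gun and stand below 0.1 N); the arm keeps its last pose, push and grip.
It fails at once if the cup is pushed more than 25 mm from its place (distance of cup from where it was at the start of the episode above 0.025 m).
It fails at once if the jar is pushed more than 25 mm from its place (distance of jar from where it was at the start of the episode above 0.025 m).
It fails at once if the spatula is pushed more than 25 mm from its place (distance of spatula from where it was at the start of the episode above 0.025 m).
It also fails if it takes over 42 s, if anything falls off the work surface, if the arm or the gripper's body presses on something with over 40 N, if the wrist force passes 120 N, or if a joint passes its speed limit or range.

## Working session

There is one attempt and no reset: what is moved stays moved. The work goes in short steps, Python scripts to look and compute and a tool call to move; the robot and the scene stay as the last step left them, time stands still between calls to the robot, and variables do not carry over. Pictures are saved under pics/ and viewed, at most 10 in all, crops included, and the job is handed in when it is done.

Besides the shell and the picture viewer there is one more tool, called after "Call:" as name(argument=value, ...) on one line, values as JSON. servo_tool: Moves the arm, as the interface text tells. Shift numbers are shares of 0.1 m and turn numbers shares of pi rad, none past 1 either way. Its arguments: {"type":"object","properties":{"offset":{"type":"array"},"rot":{"type":"array"},"jaw":{"type":"array"},"squeeze":{"type":"number"}},"required":["offset","rot","jaw"]}

```bash
mkdir -p pics; ls
python3 - <<'E'
from bench import arm, imaging
import cv2, numpy as np
s=arm.get_state(); print({k:np.round(v,3).tolist() for k,v in s.items()})
for n in ("side","top","wrist"):
    d=imaging.read_camera(n); cv2.imwrite(f"pics/{n}0.png",d["img"])
    print(n,{k:np.round(v,4).tolist() for k,v in d.items() if k!="img"})
a=cv2.imread("pics/side0.png");
E
```

```text
pics
{'time_s': 0.0, 'qpos': [1.132, 0.351, 1.652, -0.0, 1.139, -0.085], 'qd': [0.001, -0.0, -0.001, -0.001, 0.0, 0.001], 'joint_torque': [0.001, -50.611, -29.141, -0.0, 0.005, 0.0], 'position': [190.399, 515.664, 249.774], 'eef_rot': [-0.0, 0.176, 0.984, -0.001], 'wrist_force': [0.497, -0.374, 0.576], 'wrist_torque': [-0.043, 0.013, 0.056], 'finger_force': 0.0, 'opening': 85.372}
side {'camera_matrix': [[401.7938, 0.0, 256.8276], [0.0, 401.7938, 188.9778], [0.0, 0.0, 1.0]], 'xyz': [343.0749, -611.0079, 555.6397], 'attitude': [-0.4995, 0.8421, -0.1796, 0.0954]}
top {'camera_matrix': [[415.4334, 0.0, 252.6572], [0.0, 415.4334, 189.3386], [0.0, 0.0, 1.0]], 'xyz': [467.8462, 115.7272, 1021.3514], 'attitude': [-0.0595, 0.7061, -0.7026, 0.0652]}
wrist {'camera_matrix': [[274.022, 0.0, 255.2328], [0.0, 274.022, 198.3225], [0.0, 0.0, 1.0]], 'T_tool_cam': [[0.0007, -0.9581, -0.2865, 72.2699], [1.0, 0.001, -0.001, 0.6114], [0.0013, -0.2865, 0.9581, -123.2241], [0.0, 0.0, 0.0, 1.0]]}
```

View pics/top0.png

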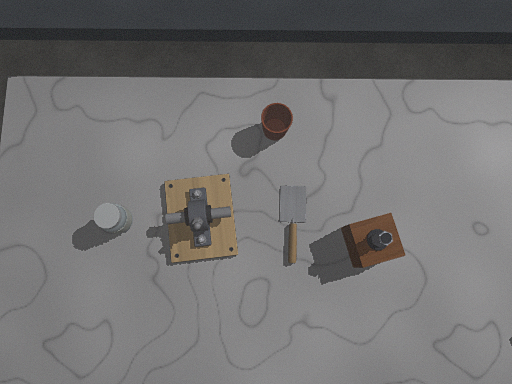

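View pics/side0.png

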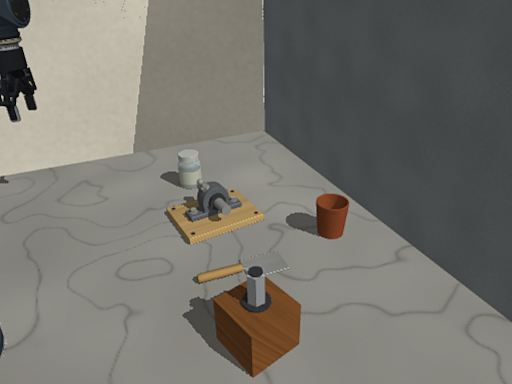

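```bash
cat > h.py <<'E'
import numpy as np, cv2
from scipy.spatial.transform import Rotation as R
from bench import arm, imaging
def q2r(q): return R.from_quat([q[1],q[2],q[3],q[0]])
def cam(n,st=None):
    s=arm.get_state(); d=imaging.read_camera(n)
    if n=="wrist":
        T=np.array(d["T_tool_cam"]); Rt=q2r(s["eef_rot"]).as_matrix()
        Rc=Rt@T[:3,:3]; c=np.array(s["position"])+Rt@T[:3,3]
    else: Rc=q2r(d["attitude"]).as_matrix(); c=np.array(d["xyz"])
    return d["img"],np.array(d["camera_matrix"]),Rc,c
def ray(C,uv):
    v=C[2]@np.linalg.inv(C[1])@np.array([uv[0],uv[1],1.]); return C[3],v/np.linalg.norm(v)
def onz(C,uv,z):
    c,v=ray(C,uv); return c+v*(z-c[2])/v[2]
def proj(C,p):
    x=C[1]@(C[2].T@(np.asarray(p,float)-C[3])); return x[:2]/x[2]
def tri(L):
    A=np.zeros((3,3));b=np.zeros(3);P=[]
    for C,uv in L:
        c,v=ray(C,uv);M=np.eye(3)-np.outer(v,v);A+=M;b+=M@c;P.append((c,v))
    p=np.linalg.solve(A,b); return p,[np.linalg.norm(np.cross(p-c,v)) for c,v in P]
def contour(m):
    c=max(cv2.findContours(m.astype(np.uint8),cv2.RETR_EXTERNAL,cv2.CHAIN_APPROX_NONE)[0],key=cv2.contourArea)
    return c
E
python3 - <<'E'
from h import *
t=cam("top"); s=cam("side")
print(proj(t,[190,515,250]),proj(s,[190,515,250]),onz(t,[400,220],0))
h=cv2.cvtColor(t[0],cv2.COLOR_BGR2HSV)
for u,v in [(210,185),(185,245),(360,240),(395,255),(380,260),(230,190)]: print(u,v,h[v,u])
a=cv2.resize(t[0][165:275,150:250],None,fx=4,fy=4,interpolation=cv2.INTER_CUBIC)
b=cv2.resize(t[0][200:280,335:415],None,fx=4,fy=4,interpolation=cv2.INTER_CUBIC)
c=np.zeros((600,800,3),np.uint8);
c[:440,:400]=a; c[:320,400:720]=b
cv2.imwrite("pics/z1.png",c)
a=cv2.resize(s[0][145:245,160:270],None,fx=4,fy=4,interpolation=cv2.INTER_CUBIC)
b=cv2.resize(s[0][255:375,205:305],None,fx=3,fy=3,interpolation=cv2.INTER_CUBIC)
c[:]=0;c[:400,:440]=a; c[:360,460:760]=b
cv2.imwrite("pics/z2.png",c)
E
```

```text
[ 13.71714023 428.15637231] [ 23.69167521 112.07524097] [ 575.05983847 -256.79586794    0.        ]
210 185 [ 18  84 148]
185 245 [ 18  96 138]
360 240 [ 13 125 102]
395 255 [ 13 136 101]
380 260 [ 13 125 106]
230 190 [ 16 102 160]
```

View pics/z1.png

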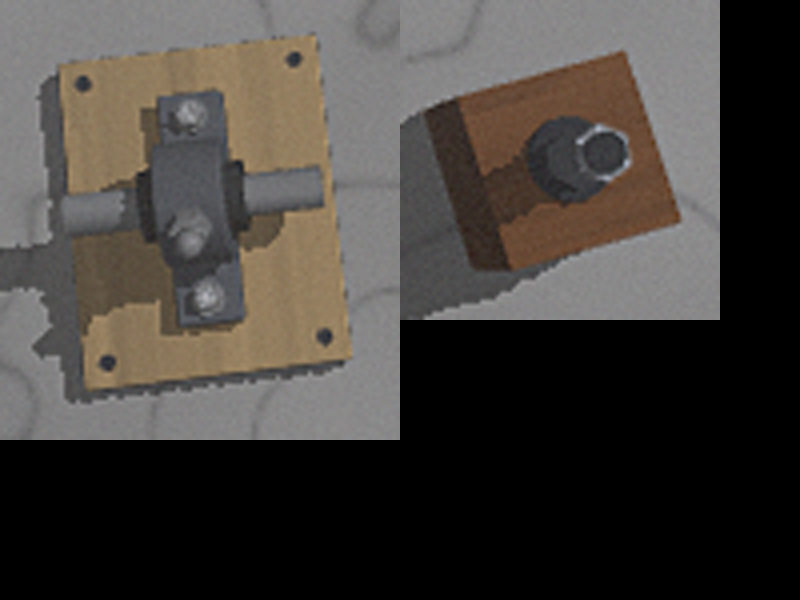

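View pics/z2.png

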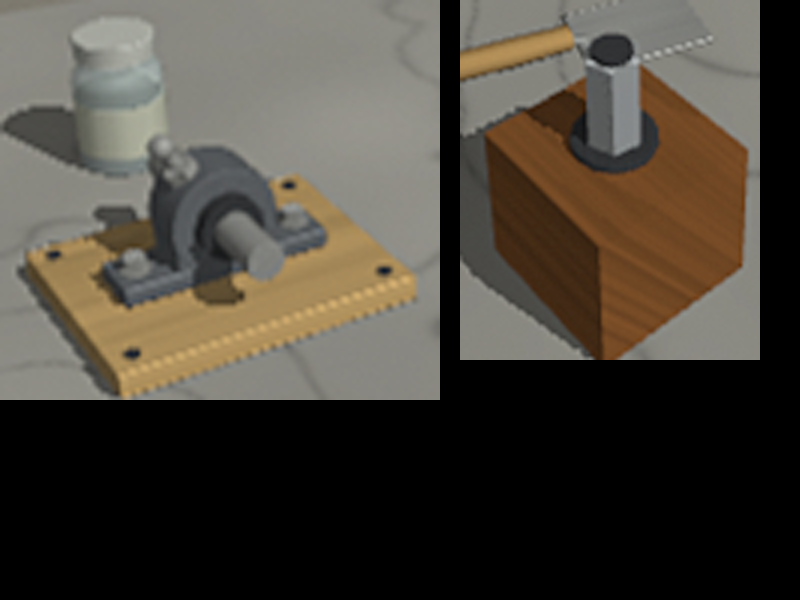

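Run:
```python
from h import *
t=cam("top"); s=cam("side")
f=lambda p,k,o:((p[0]+.5)/k-.5+o[0],(p[1]+.5)/k-.5+o[1])
A=lambda p:f(p,4,(150,165)); B=lambda p:f(p,4,(335,200)); 
nb=A((189,238)); ns=f((160,146),4,(160,145))
print("nipple top@110",onz(t,nb,110),"side",onz(s,ns,110),"tri",tri([(t,nb),(s,ns)]))
gt=B((203,154)); gs=f((150,48),3,(205,255))
print("gun cap@154",onz(t,gt,154),onz(s,gs,154),tri([(t,gt),(s,gs)]))
print("flange",onz(t,B((174,159)),95))
P=np.array([onz(t,A(p),18)[:2] for p in [(58,65),(316,35),(351,357),(85,390)]])
print(P,P.mean(0)); a,b,c,d=P
for v in (a-d,b-c): print("x dir",np.degrees(np.arctan2(v[1],v[0])),np.linalg.norm(v))
for v in (a-b,d-c): print("y dir -90",np.degrees(np.arctan2(v[1],v[0]))-90,np.linalg.norm(v))
Q=np.array([onz(t,B(p),90)[:2] for p in [(60,98),(225,52),(280,220),(110,270)]]); print(Q,Q.mean(0))
sp=[onz(t,p,0) for p in [(281,186),(306,186),(305,222),(293,263)]]; print("spat",np.round(sp))
```

```text
nipple top@110 [552.21376291 230.69297584 110.        ] side [548.66105931 228.39293833 110.        ] tri (array([550.88389032, 231.18322742, 108.45231431]), [np.float64(1.4992000254688225), np.float64(1.499200025468635)])
gun cap@154 [ 520.87965464 -167.86233477  154.        ] [ 521.24976386 -173.09456189  154.        ] (array([ 521.91151577, -169.24879974,  150.55263852]), [np.float64(0.8514702549042059), np.float64(0.8514702549041667)])
flange [ 521.647048   -170.84721069   95.        ]
[[666.71168173 325.64398138]
 [686.50787273 167.46110905]
 [490.15453107 143.78748704]
 [470.10907916 301.48571241]] [578.37079117 234.59457247]
x dir 7.005312669130368 198.08130980652535
x dir 6.874764778497873 197.77531483861128
y dir -90 7.133337304390224 159.41678166762134
y dir -90 7.244173378063465 158.96713631582014
[[ 555.74545236 -109.82534523]
 [ 582.23364918 -204.24884231]
 [ 488.50324981 -229.77742289]
 [ 460.81424595 -133.97612551]] [ 521.82414933 -169.45693399]
spat [[659.  37.   0.]
 [659. -26.   0.]
 [569. -22.   0.]
 [469.   9.   0.]]
```

Call:
servo_tool(offset=[[-0.4,-0.4,0],[-0.8,-0.8,0],[-1,-1,0],[-1,-1,0]], rot=[[0,0,0],[0,0,0],[0,0,0],[0,0,0]], jaw=[1,1,1,1])

```text
time_s: 0.85
position: [250.3, 386.3, 250.5]
eef_rot: [0.0, 0.177, 0.984, 0.0]
wrist_force: [-0.3, -0.1, -0.2]
opening: 85.3
finger_force: 0.0
```

Call:
servo_tool(offset=[[-0.4,-0.4,0],[-0.8,-0.8,0],[-1,-1,0],[-1,-1,0]], rot=[[0,0,0],[0,0,0],[0,0,0],[0,0,0]], jaw=[1,1,1,1])

```text
time_s: 1.35
position: [309.4, 258.6, 250.5]
eef_rot: [0.0, 0.177, 0.984, 0.0]
wrist_force: [-0.2, -0.5, 0.4]
opening: 85.4
finger_force: 0.0
```

Call:
servo_tool(offset=[[-0.4,-0.4,0],[-0.8,-0.8,0],[-1,-1,0],[-1,-1,0]], rot=[[0,0,0],[0,0,0],[0,0,0],[0,0,0]], jaw=[1,1,1,1])

```text
time_s: 1.85
position: [368.7, 130.4, 250.3]
eef_rot: [0.0, 0.177, 0.984, 0.0]
wrist_force: [-0.1, 0.7, -0.6]
opening: 85.6
finger_force: 0.0
```

Call:
servo_tool(offset=[[-0.4,-0.4,0],[-0.8,-0.8,0],[-1,-1,0],[-1,-1,0]], rot=[[0,0,0],[0,0,0],[0,0,0],[0,0,0]], jaw=[1,1,1,1])

```text
time_s: 2.35
position: [427.9, 2.3, 250.1]
eef_rot: [-0.0, 0.177, 0.984, 0.0]
wrist_force: [0.2, 0.3, 0.8]
opening: 85.4
finger_force: 0.0
```

Call:
servo_tool(offset=[[-0.4,-0.4,0],[-0.8,-0.8,0],[-1,-1,0],[-1,-1,0]], rot=[[0,0,0],[0,0,0],[0,0,0],[0,0,0]], jaw=[1,1,1,1])

```text
time_s: 2.85
position: [487.0, -125.6, 249.9]
eef_rot: [-0.0, 0.176, 0.984, 0.0]
wrist_force: [-1.0, 1.3, 0.2]
opening: 85.5
finger_force: 0.0
```

Call:
servo_tool(offset=[[-0.48,-0.29,0.1],[-0.48,-0.29,0.1],[-0.48,-0.29,0.1],[-0.48,-0.29,0.1],[-0.48,-0.29,0.1],[-0.48,-0.29,0.1],[-0.48,-0.29,0.1],[-0.48,-0.29,0.1]], rot=[[0,0,0.05],[0,0,0.1],[0,0,0.16],[0,0,0.22],[0,0,0.28],[0,0,0.34],[0,0,0.4],[0,0,0.44]], jaw=[1,1,1,1,1,1,1,1])

```text
time_s: 3.85
position: [521.4, -167.4, 240.3]
eef_rot: [-0.0, 0.764, 0.645, 0.0]
wrist_force: [-0.4, -0.0, -0.1]
opening: 85.5
finger_force: 0.0
```

Run:
```python
from h import *
w=cam("wrist"); s=arm.get_state(); print(np.round(s["qpos"],3))
print(proj(w,[521,-169.5,154]),proj(w,[521,-169.5,95]))
cv2.imwrite("pics/w1.png",w[0]); u,v=proj(w,[521,-169.5,140]).astype(int)
c=w[0][max(v-75,0):v+75,max(u-90,0):u+90]; print(max(u-90,0),max(v-75,0))
cv2.imwrite("pics/w1z.png",cv2.resize(c,None,fx=4,fy=4,interpolation=cv2.INTER_CUBIC))
```

```text
[-0.396  0.357  1.669  0.     1.116 -0.222]
[254.33109225 213.22547954] [254.50509348 193.59766275]
164 132
```

View pics/w1z.png

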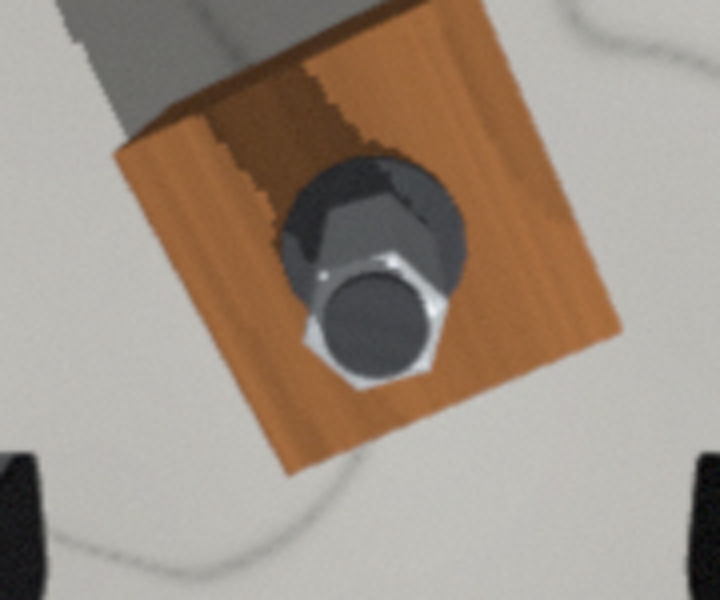

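Run:
```python
from h import *
w=cam("wrist")
f=lambda p:((p[0]+.5)/4-.5+164,(p[1]+.5)/4-.5+132)
V=np.array([onz(w,f(p),150)[:2] for p in [(320,272),(392,253),(447,305),(430,372),(360,390),(304,343)]])
c=V.mean(0); print("hex c",c,"cap",onz(w,f((376,325)),154))
d=V-c; a=np.degrees(np.arctan2(d[:,1],d[:,0])); print(np.linalg.norm(d,axis=1),a%60)
print("flange",onz(w,f((373,247)),95))
z=np.exp(1j*np.radians(a*6)).mean(); vy=np.degrees(np.angle(z))/6; n=vy+30
s=arm.get_state(); Rt=q2r(s["eef_rot"]).as_matrix(); ya=np.degrees(np.arctan2(Rt[1,1],Rt[0,1]))
print("vertex yaw",vy,"normal mod60",n%60,"tool y angle",ya, "world turn needed",(n-ya+30)%60-30)
print("tool x,y",Rt[:,0],Rt[:,1], "err in tool", Rt.T@(np.r_[c,0]-np.r_[s["position"][:2],0]))
```

```text
hex c [ 523.43580486 -170.77165504] cap [ 523.6741741  -169.76114283  154.        ]
[15.83494737 15.43639028 15.20722109 15.75134175 15.25128951 15.4739465 ] [5.80033508 7.72936474 5.1913227  6.62052587 7.84361742 6.44440998]
flange [ 523.40833852 -169.78276349   95.        ]
vertex yaw 6.60493751229417 normal mod60 36.60493751229417 tool y angle -9.443977998877468 world turn needed -13.951084488828357
tool x,y [1.64083298e-01 9.86446400e-01 4.14013913e-04] [ 9.86446447e-01 -1.64083158e-01 -3.52973058e-04] err in tool [-2.61430461e+00  2.49305091e+00 -1.96233857e-03]
```

Call:
servo_tool(offset=[[-0.02,0.02,0],[-0.02,0.02,0.2],[-0.02,0.02,0.5],[-0.02,0.02,0.7],[-0.02,0.02,0.7]], rot=[[0,0,0.05],[0,0,0.078],[0,0,0.078],[0,0,0.078],[0,0,0.078]], jaw=[1,1,1,1,1])

```text
time_s: 4.58
position: [522.4, -170.8, 169.3]
eef_rot: [-0.001, 0.835, 0.55, -0.001]
wrist_force: [0.4, 0.3, 0.5]
opening: 85.4
finger_force: 0.0
```

Call:
servo_tool(offset=[[0,0,0.15],[0,0,0.3],[0,0,0.43],[0,0,0.43],[0,0,0.43],[0,0,0.43],[0,0,0.43],[0,0,0.43]], rot=[[0,0,0],[0,0,0],[0,0,0],[0,0,0],[0,0,0],[0,0,0],[0,0,0],[0,0,0]], jaw=[1,1,1,0.6,0.4,0,0,0], squeeze=80)

```text
time_s: 5.58
position: [523.1, -172.5, 127.9]
eef_rot: [0.0, 0.836, 0.548, 0.0]
wrist_force: [-2.2, 0.8, 6.4]
opening: 26.1
finger_force: 78.9
```

Call:
servo_tool(offset=[[0,0,0],[0,0,0],[0,0,0],[0,0,0]], rot=[[0,0,0],[0,0,0],[0,0,0],[0,0,0]], jaw=[0,0,0,0])

```text
time_s: 6.08
position: [523.1, -172.6, 127.9]
eef_rot: [0.0, 0.836, 0.548, 0.0]
wrist_force: [-2.6, 1.1, 6.2]
opening: 26.0
finger_force: 78.9
```

Call:
servo_tool(offset=[[0,0,-0.3],[0,0,-0.6],[0,0,-0.9],[0,0,-1],[0,0,-1]], rot=[[0,0,0],[0,0,0],[0,0,0],[0,0,0],[0,0,0]], jaw=[0,0,0,0,0])

```text
time_s: 6.7
position: [522.8, -172.4, 226.9]
eef_rot: [-0.0, 0.836, 0.548, -0.0]
wrist_force: [-0.7, 0.3, -4.2]
opening: 26.2
finger_force: 80.2
```

Call:
servo_tool(offset=[[0,0,-0.3],[0,0,-0.6],[0,0,-0.8],[0,0,-0.8],[0,0,-0.8]], rot=[[0,0,0],[0,0,0],[0,0,0],[0,0,0],[0,0,0]], jaw=[0,0,0,0,0])

```text
time_s: 7.32
position: [522.4, -172.3, 305.3]
eef_rot: [-0.001, 0.836, 0.548, -0.001]
wrist_force: [-0.1, -0.0, -4.4]
opening: 25.9
finger_force: 80.5
```

```bash
cat > plan.py <<'E'
from h import *
import sys
# report next move toward nipple: TCP target at distance L above the ball along nipple axis
def nip(yaw=7.05): 
    a=np.radians(yaw); return np.array([-.5*np.cos(a),-.5*np.sin(a),np.sqrt(.75)])
def plan(L,N,n,spin=0):
    s=arm.get_state(); Rt=q2r(s["eef_rot"]).as_matrix(); p=np.array(s["position"])
    z=-n; x=Rt[:,0]-z*(Rt[:,0]@z); x/=np.linalg.norm(x); x=R.from_rotvec(z*spin).apply(x)
    G=np.c_[x,np.cross(z,x),z]; tgt=np.asarray(N)+n*L
    print("pos",p.round(1),"q",np.round(s["qpos"],2),"tilt err deg",np.degrees(np.arccos(np.clip(-Rt[:,2]@n,-1,1))))
    print("tgt",tgt.round(1),"offset/100",(Rt.T@(tgt-p)/100).round(3),"rot/pi",(R.from_matrix(Rt.T@G).as_rotvec()/np.pi).round(4))
E
python3 -c "
from plan import *
plan(150,[551,230.5,110],nip())"
```

```text
pos [ 522.4 -172.3  305.3] q [-0.4   0.3   1.58 -0.    1.26  0.01] tilt err deg 30.14005843104141
tgt [476.6 221.3 239.9] offset/100 [ 3.426 -1.989  0.66 ] rot/pi [-0.1469  0.0804 -0.019 ]
```

Call:
servo_tool(offset=[[0.4,-0.25,0],[0.86,-0.5,0],[0.86,-0.5,0]], rot=[[0,0,0],[0,0,0],[0,0,0]], jaw=[0,0,0])

```text
time_s: 7.7
position: [510.6, -71.0, 305.9]
eef_rot: [-0.001, 0.835, 0.55, -0.001]
wrist_force: [0.2, -0.3, -3.9]
opening: 26.2
finger_force: 80.6
```

Call:
servo_tool(offset=[[0.4,-0.25,0],[0.86,-0.5,0],[0.86,-0.5,0]], rot=[[0,0,0],[0,0,0],[0,0,0]], jaw=[0,0,0])

```text
time_s: 8.07
position: [499.3, 27.2, 306.1]
eef_rot: [-0.001, 0.836, 0.549, -0.001]
wrist_force: [-0.1, -0.3, -4.7]
opening: 26.0
finger_force: 80.9
```

Call:
servo_tool(offset=[[0.4,-0.25,0],[0.86,-0.5,0],[0.86,-0.5,0]], rot=[[0,0,0],[0,0,0],[0,0,0]], jaw=[0,0,0])

```text
time_s: 8.45
position: [488.0, 125.5, 306.3]
eef_rot: [-0.0, 0.836, 0.549, -0.001]
wrist_force: [0.4, -0.7, -4.8]
opening: 26.5
finger_force: 81.0
```

Call:
servo_tool(offset=[[0.4,-0.25,0],[0.84,-0.49,0],[0.84,-0.49,0],[0.84,-0.49,0.2],[0.84,-0.49,0.2],[0.84,-0.49,0.2],[0.84,-0.49,0.2]], rot=[[0,0,0],[-0.037,0.02,-0.005],[-0.074,0.04,-0.01],[-0.11,0.06,-0.015],[-0.147,0.08,-0.019],[-0.147,0.08,-0.019],[-0.147,0.08,-0.019]], jaw=[0,0,0,0,0,0,0])

```text
time_s: 9.32
position: [477.6, 219.9, 287.5]
eef_rot: [0.123, 0.792, 0.553, 0.228]
wrist_force: [0.8, -0.4, -4.2]
opening: 25.7
finger_force: 81.0
```

Run:
```python
from plan import *
plan(150,[551,230.5,110],nip())
c=np.zeros((600,800,3),np.uint8)
s=arm.get_state(); Rt=q2r(s["eef_rot"]).as_matrix(); p=np.array(s["position"])
w=cam("wrist"); print("mouth",p+Rt[:,2]*109)
for n,o,C in (("wrist",(0,0),w),("side",(0,400),cam("side")),("top",(400,400),cam("top"))):
    print(n,"ball",proj(C,[551,230.5,110]).round(1),"mouth",proj(C,p+Rt[:,2]*109).round(1),"tcp",proj(C,p).round(1))
    cv2.imwrite(f"pics/{n}2.png",C[0])
    if n=="wrist": c[:384,:512]=C[0]
    else:
        u,v=proj(C,[520,230,140]).astype(int); k=C[0][max(v-50,0):v+50,max(u-66,0):u+66]; print(max(u-66,0),max(v-50,0))
        k=cv2.resize(k,None,fx=2.8,fy=2.8,interpolation=cv2.INTER_CUBIC)
        if n=="side": c[:280,512:800]=k[:,:288]
        else: c[300:580,512:800]=k[:,:288]
cv2.imwrite("pics/m2.png",c)
```

```text
pos [477.6 219.9 287.5] q [ 0.41  0.09  1.98 -0.26  0.59  0.95] tilt err deg 0.18807265636902393
tgt [476.6 221.3 239.9] offset/100 [-0.097 -0.226  0.408] rot/pi [0.0004 0.001  0.    ]
mouth [531.72663968 226.26276421 193.06146579]
wrist ball [235.6 189.1] mouth [254.8 202.5] tcp [254.5 267.3]
side ball [200.3 180.6] mouth [189.5 150.7] tcp [160.8 115. ]
120 121
top ball [196.9 224.7] mouth [193.7 230.5] tcp [189.3 257.5]
129 188
```

View pics/m2.png

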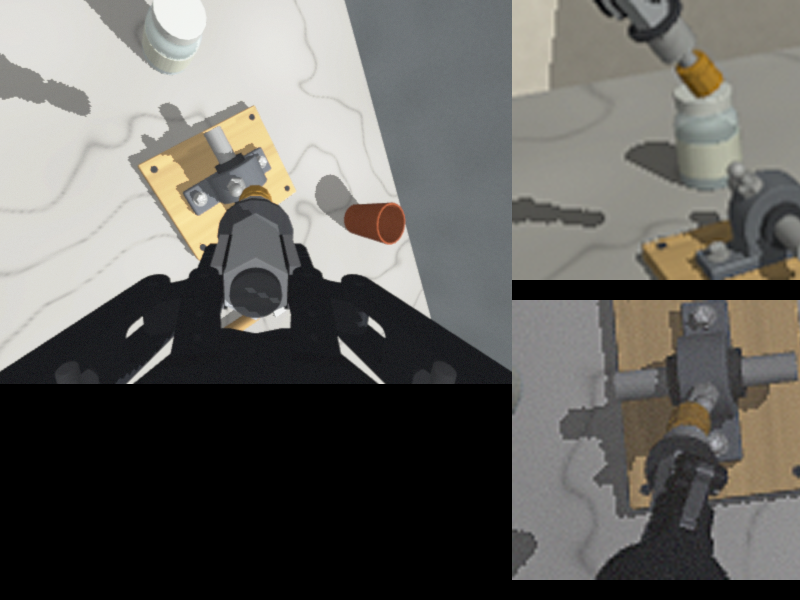

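Call:
servo_tool(offset=[[-0.05,-0.1,0.2],[-0.1,-0.23,0.4],[-0.1,-0.23,0.5],[-0.1,-0.23,0.5],[-0.1,-0.23,0.5]], rot=[[0,0,0],[0,0,0],[0,0,0],[0,0,0],[0,0,0]], jaw=[0,0,0,0,0])

```text
time_s: 10.1
position: [480.8, 222.5, 232.4]
eef_rot: [0.123, 0.791, 0.554, 0.23]
wrist_force: [0.2, -0.3, -4.3]
opening: 26.3
finger_force: 80.8
```

Run:
```python
from plan import *
plan(140,[551,230.5,110],nip())
c=np.zeros((600,800,3),np.uint8)
s=arm.get_state(); Rt=q2r(s["eef_rot"]).as_matrix(); p=np.array(s["position"])
P={k:p+Rt[:,2]*v for k,v in dict(mouth=109,slv=81,barrel=67,flange=37).items()}; P["ball"]=[551,230.5,110]
w=cam("wrist")
for n,(x,y,W,H,k) in dict(wrist=(0,0,50,37,8),side=(400,0,50,37,8),top=(0,300,50,37,8)).items():
    C=w if n=="wrist" else cam(n)
    cv2.imwrite(f"pics/{n}3.png",C[0])
    m=(proj(C,P["mouth"])+proj(C,P["ball"]))/2; u,v=(m-[W/2,H/2]).astype(int)
    c[y:y+H*k,x:x+W*k]=cv2.resize(C[0][v:v+H,u:u+W],None,fx=k,fy=k,interpolation=cv2.INTER_CUBIC)
    print(n,"crop",u,v,{a:((proj(C,b)-[u,v]+.5)*k-.5+[x,y]).round().tolist() for a,b in P.items()})
cv2.imwrite("pics/m3.png",c)
```

```text
pos [480.8 222.5 232.4] q [ 0.41  0.17  2.04 -0.34  0.45  1.04] tilt err deg 0.22456461540180375
tgt [481.5 221.9 231.2] offset/100 [-0.006  0.003  0.014] rot/pi [0.0012 0.0001 0.    ]
wrist crop 229 179 {'mouth': [210.0, 191.0], 'slv': [209.0, 277.0], 'barrel': [209.0, 328.0], 'flange': [209.0, 464.0], 'ball': [208.0, 118.0]}
side crop 171 157 {'mouth': [579.0, 120.0], 'slv': [526.0, 56.0], 'barrel': [498.0, 24.0], 'flange': [437.0, -49.0], 'ball': [638.0, 192.0]}
top crop 171 209 {'mouth': [202.0, 479.0], 'slv': [195.0, 526.0], 'barrel': [191.0, 551.0], 'flange': [183.0, 607.0], 'ball': [211.0, 429.0]}
```

View pics/m3.png

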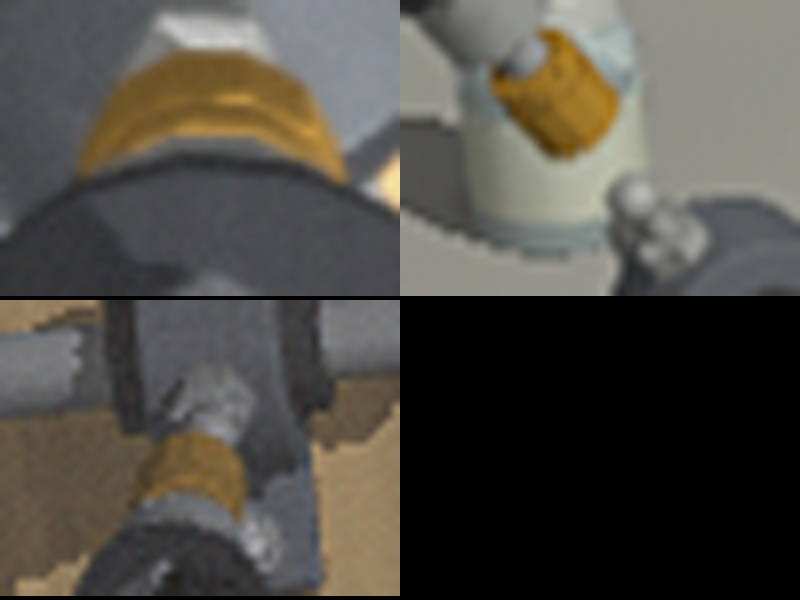

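Run:
```python
from plan import *
s=arm.get_state(); Rt=q2r(s["eef_rot"]).as_matrix(); p=np.array(s["position"]); print(Rt.round(3).tolist())
c=np.zeros((600,800,3),np.uint8); N=np.array([551,230.5,110])
for i,(n,x) in enumerate((("top",0),("side",400))):
    C=cam(n); old=cv2.imread(f"pics/{n}0.png"); W,H,k=28,21,14
    u,v=(proj(C,N)-[W/2,H/2]).round().astype(int)
    c[:H*k,x:x+W*k]=cv2.resize(old[v:v+H,u:u+W],None,fx=k,fy=k,interpolation=cv2.INTER_CUBIC)
    cur=C[0]; c[300:300+H*k,x:x+W*k]=cv2.resize(cur[v-6:v-6+H,u:u+W] if n=="side" else cur[v+2:v+2+H,u:u+W],None,fx=k,fy=k,interpolation=cv2.INTER_CUBIC)
    print(n,u,v,"ball",proj(C,N).round(2),"in zoom",((proj(C,N)-[u,v]+.5)*k-.5+[x,0]).round())
    h=cv2.cvtColor(cur,cv2.COLOR_BGR2HSV); m=((h[...,0]>12)&(h[...,0]<26)&(h[...,1]>150)).astype(np.uint8)
    m[:, :int(u)-20]=0; m[:,u+50:]=0; m[:v-30]=0; m[v+35:]=0
    ct=contour(m); M=cv2.moments(ct); r=cv2.minAreaRect(ct)
    print(" brass area",M["m00"],"cent",M["m10"]/M["m00"],M["m01"]/M["m00"],"rect",r)
    for L in (109,95,81): print("   pred",L,proj(C,p+Rt[:,2]*L).round(2))
    J=[(proj(C,N+10*Rt[:,j])-proj(C,N))/10 for j in range(3)]; print("  px per mm tool x,y,z",np.round(J,3).tolist())
cv2.imwrite("pics/m4.png",c)
```

```text
[[0.282, 0.82, 0.499], [0.932, -0.357, 0.06], [0.227, 0.449, -0.864]]
top 183 214 ball [196.95 224.68] in zoom [202. 156.]Traceback (most recent call last):
  File "<stdin>", line 13, in <module>
ZeroDivisionError: float division by zero
```

Run:
```python
from plan import *
s=arm.get_state(); Rt=q2r(s["eef_rot"]).as_matrix(); p=np.array(s["position"])
c=np.zeros((600,800,3),np.uint8); N=np.array([551,230.5,110])
for i,(n,x) in enumerate((("top",0),("side",400))):
    C=cam(n); old=cv2.imread(f"pics/{n}0.png"); W,H,k=28,21,14
    u,v=(proj(C,N)-[W/2,H/2]).round().astype(int)
    c[:H*k,x:x+W*k]=cv2.resize(old[v:v+H,u:u+W],None,fx=k,fy=k,interpolation=cv2.INTER_CUBIC)
    cur=C[0]; dv=-16 if n=="side" else 8
    c[300:300+H*k,x:x+W*k]=cv2.resize(cur[v+dv:v+dv+H,u-5:u-5+W],None,fx=k,fy=k,interpolation=cv2.INTER_CUBIC)
    print(n,u,v,"ball",proj(C,N).round(2),"in zoom",((proj(C,N)-[u,v]+.5)*k-.5+[x,0]).round())
    h=cv2.cvtColor(cur,cv2.COLOR_BGR2HSV); q=proj(C,p+Rt[:,2]*95).astype(int); print("hsv",h[q[1],q[0]])
    m=((h[...,0]>8)&(h[...,0]<28)&(h[...,1]>(140 if n=="top" else 130))).astype(np.uint8)
    k2=np.zeros_like(m); cv2.circle(k2,tuple(int(a) for a in q),11,1,-1); ct=contour(m&k2); M=cv2.moments(ct)
    print(" brass area",M["m00"],"cent",M["m10"]/M["m00"],M["m01"]/M["m00"],"rect",cv2.minAreaRect(ct))
    for L in (109,95,81): print("   pred",L,proj(C,p+Rt[:,2]*L).round(2))
    J=[(proj(C,N+10*Rt[:,j])-proj(C,N))/10 for j in range(3)]; print("  px per mm tool x,y,z",np.round(J,3).tolist())
cv2.imwrite("pics/m4.png",c)
```

```text
top 183 214 ball [196.95 224.68] in zoom [202. 156.]
hsv [117  21 119]
 brass area 0.5 cent 196.33333333333331 231.66666666666666 rect ((197.84613037109375, 232.73074340820312), (4.992301940917969, 0.8320503830909729), 33.690067291259766)
   pred 109 [195.84 231.16]
   pred 95 [195.42 234.08]
   pred 81 [194.98 237.08]
  px per mm tool x,y,z [[-0.436, -0.14], [0.148, -0.393], [0.027, -0.189]]
side 186 170 ball [200.32 180.56] in zoom [607. 154.]
hsv [ 20 186 155]
 brass area 117.0 cent 190.52991452991452 169.43162393162393 rect ((190.26991271972656, 168.9513397216797), (14.016740798950195, 11.194578170776367), 48.8140754699707)
   pred 109 [192.79 171.74]
   pred 95 [189.47 167.8 ]
   pred 81 [186.09 163.79]
  px per mm tool x,y,z [[-0.005, -0.268], [0.356, -0.172], [0.223, 0.265]]
```

View pics/m4.png

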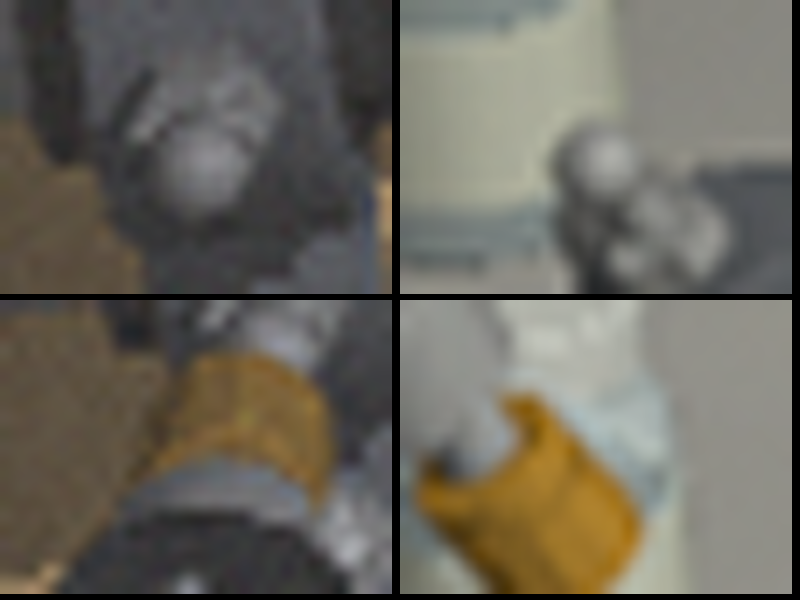

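Call:
servo_tool(offset=[[-0.023,-0.003,0],[-0.023,-0.003,0.08],[-0.023,-0.003,0.16],[-0.023,-0.003,0.2],[-0.023,-0.003,0.24],[-0.023,-0.003,0.24]], rot=[[0,0,0],[0.001,0,0],[0.001,0,0],[0.001,0,0],[0.001,0,0],[0.001,0,0]], jaw=[0,0,0,0,0,0])

```text
time_s: 11.15
position: [491.2, 221.7, 209.8]
eef_rot: [0.122, 0.791, 0.554, 0.228]
wrist_force: [-0.1, 0.8, -3.7]
opening: 26.1
finger_force: 81.0
```

Run:
```python
from plan import *
plan(116,[551,230.5,110],nip())
s=arm.get_state(); Rt=q2r(s["eef_rot"]).as_matrix(); print("F tool",(Rt.T@np.array(s["wrist_force"])).round(2),"M",np.round(s["wrist_torque"],2))
c=np.zeros((600,800,3),np.uint8)
N=np.array([551,230.5,110])
for n,x in (("top",0),("side",400)):
    C=cam(n); W,H,k=28,42,14
    u,v=(proj(C,N)-[W/2,H/2]).round().astype(int)
    c[:H*k,x:x+W*k]=cv2.resize(C[0][v:v+H,u:u+W],None,fx=k,fy=k,interpolation=cv2.INTER_CUBIC)
    print(n,u,v)
cv2.imwrite("pics/m5.png",c)
```

```text
pos [491.2 221.7 209.8] q [ 0.4   0.23  2.04 -0.36  0.4   1.05] tilt err deg 0.08656176152074217
tgt [493.4 223.4 210.5] offset/100 [0.023 0.015 0.006] rot/pi [-0.0002  0.0004 -0.    ]
F tool [-0.12 -2.05  3.21] M [-0.01  0.66 -0.01]
top 183 204
side 186 160
```

View pics/m5.png

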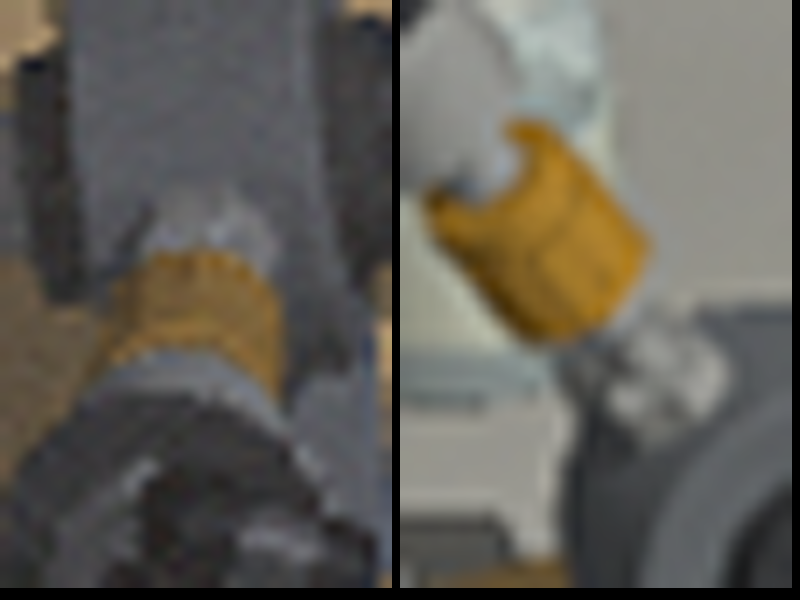

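Call:
servo_tool(offset=[[-0.005,-0.005,0.02],[-0.005,-0.005,0.04],[-0.005,-0.005,0.06],[-0.005,-0.005,0.08],[-0.005,-0.005,0.08]], rot=[[0,0,0],[0,0,0],[0,0,0],[0,0,0],[0,0,0]], jaw=[0,0,0,0,0])

```text
time_s: 11.88
position: [494.7, 222.0, 202.6]
eef_rot: [0.121, 0.791, 0.554, 0.228]
wrist_force: [-0.1, -0.8, -3.2]
opening: 26.0
finger_force: 81.2
```

```bash
cat > f.py <<'E'
from plan import *
plan(99,[551,230.5,110],nip())
s=arm.get_state(); Rt=q2r(s["eef_rot"]).as_matrix(); print("F tool",(Rt.T@(np.array(s["wrist_force"])-[0,0,-4.3])).round(2),"M tool",(Rt.T@np.array(s["wrist_torque"])).round(2))
E
python3 f.py
```

```text
pos [494.7 222.  202.6] q [ 0.4   0.24  2.03 -0.38  0.38  1.06] tilt err deg 0.06560573995733499
tgt [501.9 224.4 195.7] offset/100 [0.028 0.02  0.097] rot/pi [-0.0001  0.0003 -0.    ]
F tool [-0.54  0.69 -1.1 ] M tool [ 0.29 -0.24 -0.  ]
```

Call:
servo_tool(offset=[[0,0,0.01],[0,0,0.02],[0,0,0.03],[0,0,0.04],[0,0,0.04]], rot=[[0,0,0],[0,0,0],[0,0,0],[0,0,0],[0,0,0]], jaw=[0,0,0,0,0])

```text
time_s: 12.5
position: [496.6, 222.2, 199.1]
eef_rot: [0.121, 0.791, 0.554, 0.228]
wrist_force: [1.9, 0.5, -4.1]
opening: 25.9
finger_force: 80.7
```

```bash
python3 f.py
```

```text
pos [496.6 222.2 199.1] q [ 0.4   0.25  2.03 -0.38  0.37  1.07] tilt err deg 0.08578476448101299
tgt [501.9 224.4 195.7] offset/100 [0.029 0.021 0.056] rot/pi [-0.0002  0.0004 -0.    ]
F tool [1.02 1.52 0.81] M tool [ 0.33 -0.16  0.02]
```

Call:
servo_tool(offset=[[0,0,0.01],[0,0,0.02],[0,0,0.03],[0,0,0.04],[0,0,0.04]], rot=[[0,0,0],[0,0,0],[0,0,0],[0,0,0],[0,0,0]], jaw=[0,0,0,0,0])

```text
time_s: 13.12
position: [498.7, 222.4, 195.9]
eef_rot: [0.122, 0.791, 0.554, 0.228]
wrist_force: [3.3, 0.7, -5.7]
opening: 26.3
finger_force: 80.7
```

```bash
python3 f.py
```

```text
pos [498.7 222.4 195.9] q [ 0.4   0.26  2.03 -0.39  0.37  1.07] tilt err deg 0.05307230396307626
tgt [501.9 224.4 195.7] offset/100 [0.027 0.018 0.018] rot/pi [-0.      0.0003 -0.    ]
F tool [1.28 1.85 2.9 ] M tool [ 0.03 -0.12  0.01]
```

Call:
servo_tool(offset=[[0,0,0.01],[0,0,0.02],[0,0,0.03],[0,0,0.04],[0,0,0.04]], rot=[[0,0,0],[0,0,0],[0,0,0],[0,0,0],[0,0,0]], jaw=[0,0,0,0,0])

```text
time_s: 13.75
position: [500.5, 222.8, 192.7]
eef_rot: [0.122, 0.791, 0.554, 0.228]
wrist_force: [-4.9, -1.7, 5.8]
opening: 26.3
finger_force: 82.2
```

```bash
python3 f.py
```

```text
pos [500.5 222.8 192.7] q [ 0.39  0.27  2.03 -0.39  0.36  1.08] tilt err deg 0.04473995857178445
tgt [501.9 224.4 195.7] offset/100 [ 0.026  0.018 -0.019] rot/pi [0.     0.0002 0.    ]
F tool [ -0.66   1.11 -11.27] M tool [ 0.38 -0.5  -0.03]
```

Call:
servo_tool(offset=[[0,0,0.01],[0,0,0.02],[0,0,0.03],[0,0,0.04],[0,0,0.04]], rot=[[0,0,0],[0,0,0],[0,0,0],[0,0,0],[0,0,0]], jaw=[0,0,0,0,0])

```text
time_s: 14.38
position: [502.5, 223.0, 189.4]
eef_rot: [0.122, 0.791, 0.554, 0.228]
wrist_force: [-7.4, -1.7, 8.1]
opening: 26.0
finger_force: 82.6
```

```bash
python3 f.py
```

```text
pos [502.5 223.  189.4] q [ 0.39  0.28  2.03 -0.4   0.35  1.09] tilt err deg 0.045537100380593505
tgt [501.9 224.4 195.7] offset/100 [ 0.026  0.018 -0.057] rot/pi [0.     0.0002 0.    ]
F tool [ -0.81   0.06 -14.52] M tool [ 0.43 -0.51 -0.01]
```

Call:
servo_tool(offset=[[0,0,0.01],[0,0,0.02],[0,0,0.023],[0,0,0.023],[0,0,0.023],[0,0,0.023]], rot=[[0,0,0],[0,0,0],[0,0,0],[0,0,0],[0,0,0],[0,0,0]], jaw=[0,0,0,0,0,0])

```text
time_s: 15.12
position: [503.6, 223.1, 187.5]
eef_rot: [0.122, 0.791, 0.554, 0.228]
wrist_force: [-8.8, -1.9, 9.0]
opening: 26.0
finger_force: 82.9
```

Run:
```python
from plan import *
exec(open('f.py').read())
c=np.zeros((600,800,3),np.uint8); N=np.array([551,230.5,110])
for n,x in (("top",0),("side",400)):
    C=cam(n); W,H,k=28,42,14
    u,v=(proj(C,N)-[W/2,H/2]).round().astype(int)
    c[:H*k,x:x+W*k]=cv2.resize(C[0][v:v+H,u:u+W],None,fx=k,fy=k,interpolation=cv2.INTER_CUBIC)
cv2.imwrite("pics/m6.png",c)
```

```text
pos [503.6 223.1 187.5] q [ 0.39  0.29  2.03 -0.4   0.35  1.09] tilt err deg 0.04502781167980083
tgt [501.9 224.4 195.7] offset/100 [ 0.026  0.018 -0.079] rot/pi [0.0001 0.0002 0.    ]
F tool [ -1.28  -0.59 -15.96] M tool [ 0.57 -0.57  0.05]
```

View pics/m6.png

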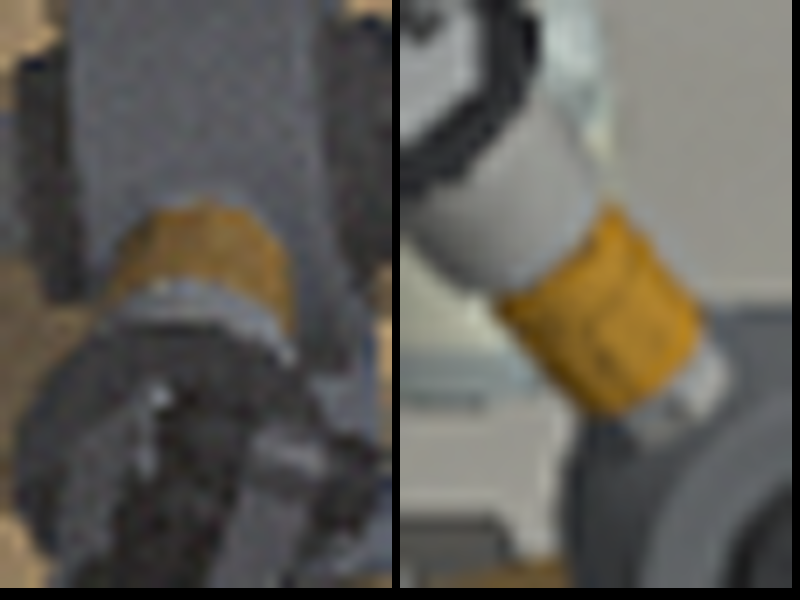

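The pictures show the sleeve seated over the head, with its lower edge against the foot near (650,380). The stem gap to the barrel is nearly closed, near (560,260). The axial force is about 16 N, which means roughly 8–9 mm of stroke.

```bash
python3 -c "
from bench import arm
print(arm.hand_in())"
```

```text
the job is handed in; nothing more can be done
None
```

The gun is on the nipple and I've handed the job in: the pictures show the coupler seated, and it is held gripped and pressed with about 16 N (roughly 8–9 mm of the 12 mm stroke, estimated from that force); no verdict came back.

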